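Close up and lock the board tester

TASK

Get the board tester ready for a test run: fold its upright hold-down gate down over the circuit board until it is fully home, then swing the hinged cover shut over it, then slide the small bolt right across over the cover's tongue into its keeper. Only push with the fingers, on the outer faces: do not touch the padded underside of the gate or the inside of the cover, pick nothing up, and leave the board in its nest and the things beside the tester where they are.

Things in the scene. Friction and masses are not known exactly. Their poses are not given: they have to be found in the camera images.
- tester: Board tester: grey box fixed to the bench, 200 (x) x 280 (y) x 85 mm high. A well sunk 40 mm into its top (x -45..85, y -122..122 mm) holds the circuit board; in front of it a 55 mm deep solid apron carries the bolt. Origin: centre of its underside, on the bench. x points to its rear (cover hinge), its front (-x) faces the robot, y points left (gate hinge). Rim and apron top: z = 85 mm.
- gate (a joint): Hinge angle of the hold-down gate (rad): 0 = flat over the board, fully home, 10 mm below the rim; 1.57 = upright (starts 1.40 to 1.68). Plain aluminium plate, 100 mm along its hinge (tester x, left side of the well), reaching 150 mm from the axis, 6 mm thick with its lining. Folds to the right (-y). Stiff hinge (0.22 N m): stays where left. Upright it blocks the cover.
- gate_hinge (a point): Midpoint of the gate's hinge axis, at (20, 114, 72) mm in the tester's frame, axes as the tester's.
- gate_edge (a point): Middle of the gate's free edge on its outer face: 150 mm from the hinge axis, the outer face lying 3 mm off the plane through the axis. z of this frame is the outward normal of the outer face (to the tester's left when upright, up when home); -y points from the hinge to the free edge.
- gate_pads: The black lining and four 12 mm pusher pins on the gate's underside (the face that looks to the right when the gate is upright, and down at the board when home); not to be touched. Origin on the gate's hinge axis, axes as the gate's.
- cover (a joint): Hinge angle of the cover (rad): 0 = shut; 1.57 = upright (starts 1.60 to 1.82, leaning back from the robot). Aluminium frame with clear window, 268 mm along its hinge (tester y), reaching 142 mm from the axis, 11 mm thick; a steel tongue 24 mm wide sticks out 18 mm more at mid free edge. Stiff hinge (0.42 N m): stays where left. Swings towards the robot to shut.
- cover_hinge (a point): Midpoint of the cover's hinge axis, at (92, 0, 86.5) mm in the tester's frame, axes as the tester's.
- cover_edge (a point): Middle of the cover's free edge on its outer face: 142 mm from the hinge axis, the outer face lying 11 mm off the plane through the axis. z of this frame is the outward normal (away from the robot when the cover is open, up when shut).
- cover_seal: Inside face of the cover (rubber seal and window, the side that looks to the robot when open and down when shut); not to be touched. Origin on the cover's hinge axis.
- bolt (a joint): Travel of the bolt (m): 0 = drawn back to the left, 0.044 = right across in its keeper; starts between 0 and 0.005. It slides to the right (tester -y) along the apron; 1.5 N moves it. It passes 1.5 mm over the tongue of the shut cover.
- bolt_knob (a point): Point on the axis of the bolt's upright steel knob, 14 mm across, at the left end of the 8 mm bolt rod; 121 mm above the bench. The knob's cylinder runs from 11 mm below to 11 mm above the point. Nothing stands left of the knob on the apron; two bolt guides, tops 106 mm above the bench, stand to its right, centred 30 and 50 mm left of the tester's middle.
- board: Green circuit board, 80 x 130 x 3 mm, lying loose in the nest of the well between four corner stops; origin at the centre of its underside, 50 mm above the bench.
- torch: Short black torch, 33 mm across and 58 mm high, standing loose to the right of the tester; origin at the centre of its underside.
- motor: Small d.c. motor in a bracket, 33 x 46 x 25 mm, lying loose to the right of the tester; origin at the centre of its underside.
- tape: Roll of black tape, 67 mm across and 19 mm high, lying loose to the left of the tester; origin at the centre of its underside.

How it is judged:
By the outcome, as a careful person would: the job done as asked, in the order asked, and still so for the second after the job is handed in, with the robot touching nothing.
It also fails if it takes over 64 s, if anything falls off the work surface, if the arm or the gripper's body presses on something with over 40 N, if the wrist force passes 120 N, or if a joint passes its speed limit or range.

ROBOT

A 6-joint arm with a two-finger parallel gripper is mounted at the origin on a cart in front of the work surface, level with it; the furniture and walls round the work are solid. World frame = base frame: x ahead of the robot, y to its left, z up, the work surface at z = 0. Lengths are in mm, angles in rad, forces in N, time in s.
With the tool pointing down it reaches from about 375 to 925 mm from the base axis. Payload 5.7 kg.
Tool frame: the origin (TCP) lies at the very end of the fingers, on their centre line; the grasp point (between the pads) lies 19 mm behind it; z points along the fingers, y is the line along which they close (so a half turn about z gives the same grasp; the last joint's range is limited). The gripper opens to 85 mm and grips with 20 to 120 N. Pads are 22 mm wide; open, the fingers measure 114 mm over their backs; the gripper's body (76 mm by 85 mm) begins 54 mm behind the grasp point. The pads swing forward as they close: fully open they stand 13 mm farther back than shut.
Start: joints at [-1.34, 0.359, 1.51, -0, 1.272, -0.115], TCP at [203.353, -564.456, 231.267] pointing down, gripper open.
Joint ranges: [-2.97, 2.97], [-1.01, 2.36], [0.21, 2.38], [-0.96, 4.11], [0.2, 2.71], [-2.98, 2.98]. Speed limits (rad/s): [2.39, 2.39, 3.14, 3.14, 3.14, 3.14].

INTERFACE

Orientations are given as a unit quaternion [w, x, y, z].
In Python, from plant import ctrl gives the robot as it stands.
- The arm moves only by the shell command python3 -m crank 'ROWS' [FORCE]. ROWS is a JSON object of lists of equal length, an entry for each row: "travel": the shift along the tool's x, y, z in mm, a list of three; "angular": the turn, a rotation vector about the tool's x, y, z in rad, a list of three; "hand": the closure in counts, from 0 (fully open) to 255 (shut). A call has 1 to 10 rows; each row shifts and turns the commanded pose from where the row before left it, along the tool's axes as they then stand; what a row does not reach is not made up. A row lasts 1/8 s, in which the tool goes at most 62.5 mm and 10.7 degrees, less where a joint would pass 70% of its speed; a pose out of reach is approached as far as the arm can. A call with a gripper value outside its range is refused whole. The fingers move at their own pace and stop on an object; FORCE is the grip in N (left out, the last holds). Time passes only in rows, so rows that do not move let the fingers close. It gives the time, the measured TCP pose, the force, the opening and the grip force at its end, in the units of the state.
- ctrl.observe(): the state, without advancing time (a new reading comes with each control period).
- ctrl.get_image(name): name is "scene" or "top"; returns (picture, depth): 420x560x3 uint8, red, green, blue; 420x560 float32, mm along the optical axis (not along the pixel's ray), 0 where there is no reading.
- ctrl.calibration(name): a dict with "fx", "fy", "cx", "cy" (pixels), "D" ([k1, k2, p1, p2, k3] as OpenCV has them; the pictures are not rectified), "extrinsics" (4x4, takes a point from camera to world coordinates). Camera axes: x right, y up, looking along -z (the intrinsics and any distortion apply to the point x, -y, -z); pixel columns grow to the right and rows downward; lengths in mm; the calibration is good to about 2 mm. A picture is of the moment at which its call begins. calibration takes no time and is no camera call.
- ctrl.close_job(): hands the job in; it is judged then, once.
The state is a dict: "t": time; "joint_pos": joint angles; "qd": joint speeds; "joint_torque": joint torques, N m; "eef_pos": TCP position; "ee_rot": TCP orientation; "contact_force": force on the tool from outside, world axes, zero at the start; "wrist_torque": the same for the moment, N m; "opening": opening from 0.0 (shut) to 1.0 (fully open); "finger_force": force on a finger pad.
Only numpy, scipy, OpenCV 4.12 (cv2) and the standard library are available. Lean on these libraries where they do the work, as an engineer would, in place of code of your own. Each camera call takes 0.05 s, during which the arm holds its last target. There are 200 camera calls.

## Working session

There is one attempt and no reset: what is moved stays moved. The work goes in short steps, Python scripts to look and compute and a shell command to move; the robot and the scene stay as the last step left them, time stands still between calls to the robot, and variables do not carry over. Pictures are saved under pics/ and viewed, at most 10 in all, crops included, and the job is handed in when it is done.

```bash
ls; mkdir -p pics
cat > h.py <<'E'
import numpy as np, cv2
from plant import ctrl
def grab(n):
    p,d=ctrl.get_image(n); return p,d
def points(n,d):
    c=ctrl.calibration(n); K=np.array([[c['fx'],0,c['cx']],[0,c['fy'],c['cy']],[0,0,1.]])
    h,w=d.shape; u,v=np.meshgrid(np.arange(w),np.arange(h))
    q=cv2.undistortPoints(np.stack([u,v],-1).reshape(-1,1,2).astype(np.float64),K,np.array(c['D'],float)).reshape(h,w,2)
    P=np.stack([q[...,0]*d,-q[...,1]*d,-d,np.ones_like(d)],-1)
    W=P@np.array(c['extrinsics']).T
    W=W[...,:3].copy(); W[d<=0]=np.nan
    return W
E
python3 - <<'E'
from h import *
for n in('scene','top'):
    p,d=grab(n); np.savez(f'{n}0.npz',p=p,d=d); cv2.imwrite(f'pics/{n}0.png',p[...,::-1])
    print(n,np.array(ctrl.calibration(n)['extrinsics']).round(2).tolist(),ctrl.calibration(n)['fx'],ctrl.calibration(n)['D'])
print(ctrl.observe())
E
```

```text
pics
scene [[-0.75, 0.51, -0.42, 26.34], [-0.66, -0.59, 0.47, 764.3], [-0.01, 0.63, 0.78, 1054.57], [0.0, 0.0, 0.0, 1.0]] 521.1001698308729 [0.02052371 0.         0.         0.         0.        ]
top [[0.01, 0.99, -0.16, 395.69], [-1.0, 0.01, -0.02, 182.66], [-0.02, 0.16, 0.99, 966.45], [0.0, 0.0, 0.0, 1.0]] 443.95431621872336 [-0.00840611  0.          0.          0.          0.        ]
{'t': 0.1, 'joint_pos': array([-1.34008441e+00,  3.59430369e-01,  1.51133576e+00,  2.21191218e-05,
        1.27253912e+00, -1.15104473e-01]), 'qd': array([ 0.00081482, -0.00345421, -0.00371796, -0.00093343, -0.00046168,
       -0.00117287]), 'joint_torque': array([-3.19051537e-05, -5.28650022e+01, -2.79350013e+01, -8.91446780e-05,
        5.06380806e-03, -1.60897719e-05]), 'eef_pos': array([ 203.2312822 , -563.86145116,  230.53482107]), 'ee_rot': array([-8.55477408e-04,  9.85088784e-01,  1.72044628e-01, -3.89187502e-05]), 'contact_force': array([0.69771371, 0.05451953, 0.10450711]), 'wrist_torque': array([-0.0126219 ,  0.04125933, -0.04607548]), 'finger_force': 0.0, 'opening': 0.995922733013141}
```

View pics/scene0.png

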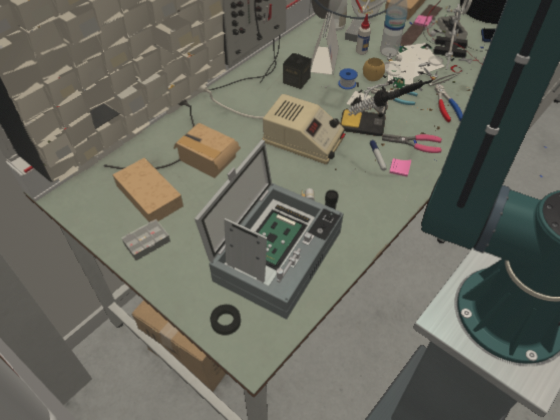

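View pics/top0.png

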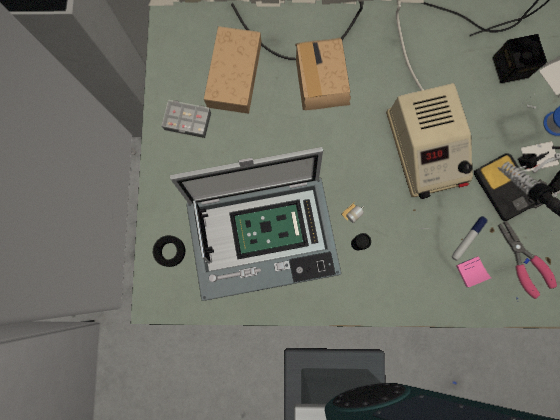

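The tester is at about (262,240) in top. Its gate stands at its left (207,235), the cover leans back along (250,175), and the bolt knob is near (212,278). The tape is at (169,250), the motor at (354,213) and the torch at (361,241). Next I'll fit the tester pose from the depth.

```bash
cat > fit.py <<'E'
from h import *
Ws={}
for n in('scene','top'):
    z=np.load(f'{n}0.npz'); Ws[n]=points(n,z['d'].astype(float)); 
W=Ws['top']
print('bench z',np.nanmedian(W[330-30:318,160:500][...,2]))
for n in Ws:
    W=Ws[n]
    g=(W[...,0]>250)&(W[...,0]<700)&(W[...,1]>-50)&(W[...,1]<420)
    m=g&(abs(W[...,2]-85)<5)
    m=cv2.morphologyEx(m.astype(np.uint8),cv2.MORPH_OPEN,np.ones((2,2)))
    k,l,s,c=cv2.connectedComponentsWithStats(m); 
    i=[j for j in range(1,k) if s[j,4]>150]
    for j in i: print(n,s[j],np.nanmedian(W[l==j],0).round(1))
    P=W[np.isin(l,i)&(m>0)][:,:2].astype(np.float32)
    r=cv2.minAreaRect(P); print(n,r,cv2.boxPoints(r).round(1).tolist())
W=Ws['top']
for (u,v) in[(212,278),(211,277),(213,279),(207,235),(207,225),(205,262),(247,162),(180,177),(320,152),(320,158),(282,266),(300,270),(169,250),(361,241),(354,213)]: print((u,v),W[v,u].round(1))
E
python3 fit.py
python3 - <<'E'
from h import *
p=np.load('top0.npz')['p'][140:305,165:375]; cv2.imwrite('pics/c1.png',cv2.resize(p[...,::-1],None,fx=3.6,fy=3.6,interpolation=cv2.INTER_CUBIC))
p=np.load('scene0.npz')['p'][135:315,190:370]; cv2.imwrite('pics/c2.png',cv2.resize(p[...,::-1],None,fx=3.3,fy=3.3,interpolation=cv2.INTER_CUBIC))
E
```

```text
bench z 0.27544807517853087
scene [ 210  184  130  121 2803] [420.6 259.5  86.5]
scene [242 196  28  31 184] [582.1 206.6  83.8]
scene ((485.51361083984375, 224.92300415039062), (197.42202758789062, 282.6722717285156), 10.690343856811523) [[362.29998779296875, 345.5], [414.70001220703125, 67.69999694824219], [608.7000122070312, 104.4000015258789], [556.2999877929688, 382.1000061035156]]
top [ 188  179  154  123 5153] [431.2 207.1  85.4]
top ((493.7248229980469, 226.07083129882812), (210.93836975097656, 303.1844482421875), 11.146735191345215) [[360.8999938964844, 354.3999938964844], [419.6000061035156, 56.900001525878906], [626.5, 97.69999694824219], [567.9000244140625, 395.20001220703125]]
(212, 278) [408.9 315.9 130.2]
(211, 277) [410.7 317.5 132.1]
(213, 279) [407.1 313.5 133.1]
(207, 235) [499.1 342.5  46.4]
(207, 225) [520.3 343.3  45.9]
(205, 262) [441.4 339.7  75.7]
(247, 162) [602.1 245.2 239.6]
(180, 177) [578.2 360.6 229. ]
(320, 152) [625.5 120.1 221.7]
(320, 158) [621.8 118.2 197.6]
(282, 266) [433.4 185.2 105.4]
(300, 270) [426.6 149.9  88.5]
(169, 250) [471.  433.8  -3.4]
(361, 241) [487.9  23.4  54.3]
(354, 213) [551.3  31.6  23. ]
```

View pics/c1.png

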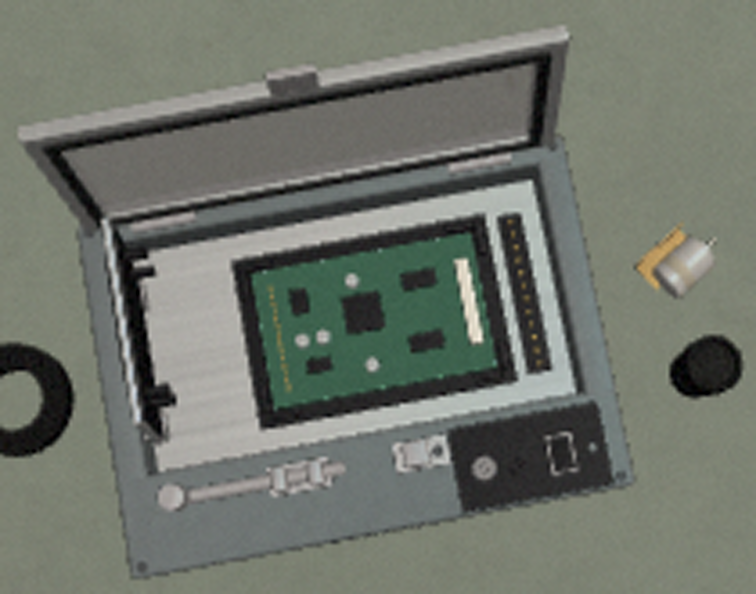

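View pics/c2.png

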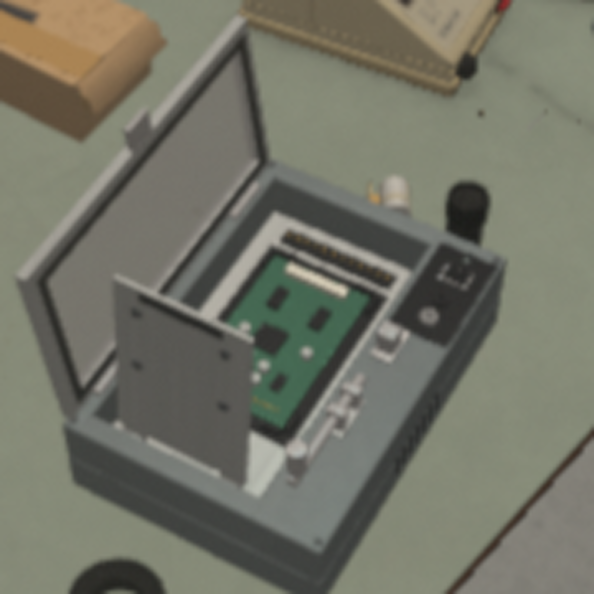

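c1 (top) shows the rim corners FL (135,575), FR (630,480), RR (560,145) and RL (80,225), the knob top at (171,497), the gate edge-on at (115,330) and the tongue at (292,80). c2 shows the gate standing upright with its outer face to the left, and nothing beside it to collide with. Next I'll refine the pose and the hinge angles.

```bash
cat >> h.py <<'E'
def ray(n,uv,z):
    c=ctrl.calibration(n); K=np.array([[c['fx'],0,c['cx']],[0,c['fy'],c['cy']],[0,0,1.]])
    q=cv2.undistortPoints(np.array(uv,float).reshape(-1,1,2),K,np.array(c['D'],float)).reshape(-1,2)
    E=np.array(c['extrinsics']); d=np.c_[q[:,0],-q[:,1],-np.ones(len(q))]@E[:3,:3].T
    return E[:3,3]+d*((z-E[2,3])/d[:,2])[:,None]
YAW=np.deg2rad(10.8); C=np.array([485.,225.])
def fr():
    c,s=np.cos(YAW),np.sin(YAW); return np.array([[c,-s],[s,c]])
def toT(W): return np.concatenate([(W[...,:2]-C)@fr(),W[...,2:]],-1)
def toW(T): T=np.atleast_2d(np.array(T,float)); return np.c_[T[:,:2]@fr().T+C,T[:,2]]
E
cat > f2.py <<'E'
from h import *
f=lambda l,o,s:np.array(l)/s+o
T=ray('top',f([(135,575),(630,480),(560,145),(80,225)],[165,140],3.6),85)
S=ray('scene',f([(325,555),(503,262),(270,165),(68,420)],[190,135],3.3),85)
for n,P in(('top',T),('scene',S)):
    print(n,P[:,:2].round(1).tolist(),'c',P.mean(0)[:2].round(1))
    print(' yaw',[round(np.degrees(np.arctan2(*(v[::-1]))),2) for v in((P[2]-P[1])[:2],(P[3]-P[0])[:2])],[round(np.degrees(np.arctan2(-v[0],v[1])),2) for v in((P[0]-P[1])[:2],(P[3]-P[2])[:2])],[round(float(np.linalg.norm(P[i]-P[i-1])),1) for i in range(4)])
k=ray('top',f([(171,494)],[165,140],3.6),132); k2=ray('scene',f([(297,450)],[190,135],3.3),132)
print('knob T',toT(k).round(1),toT(k2).round(1))
for n in('scene','top'):
    W=toT(points(n,np.load(f'{n}0.npz')['d'].astype(float))); x,y,z=W[...,0],W[...,1],W[...,2]
    m=(z>100)&(x>-40)&(x<78)&(y>80)&(y<150)
    P=W[m]; 
    if len(P)>20:
        a=np.polyfit(P[:,2],P[:,1],1); print(n,'gate y=',a.round(3),'y@222',np.polyval(a,222).round(1),'zmax',P[:,2].max().round(1),'x',np.percentile(P[:,0],[2,98]).round(1),len(P))
    m=(z>110)&(z<250)&(x>82)&(x<170)&(abs(y)<125)
    P=W[m]
    if len(P)>20: a=np.polyfit(P[:,2],P[:,0],1); print(n,'cover x=',a.round(3),'x@86',np.polyval(a,86).round(1),'x@228',np.polyval(a,228).round(1),'zmax',P[:,2].max().round(1),len(P))
E
python3 f2.py
```

```text
top [[367.4, 340.4], [420.9, 71.3], [608.1, 108.0], [560.8, 378.3]] c [489.3 224.5]
 yaw [np.float64(11.06), np.float64(11.09)] [np.float64(11.23), np.float64(9.94)] [197.0, 274.3, 190.8, 274.5]
scene [[361.5, 341.6], [417.5, 75.0], [606.9, 113.7], [558.4, 376.1]] c [486.1 226.6]
 yaw [np.float64(11.56), np.float64(9.95)] [np.float64(11.86), np.float64(10.47)] [199.9, 272.4, 193.3, 266.8]
knob T [[-56.5 102.1 132. ]] [[-59.8 104.4 132. ]]
scene gate y= [-9.80000e-02  1.23015e+02] y@222 101.3 zmax 227.0 x [-25.   71.2] 1635
scene cover x= [ 0.117 91.232] x@86 101.3 x@228 117.9 zmax 249.5 3085
top gate y= [-5.20000e-02  1.09065e+02] y@222 97.5 zmax 224.5 x [-24.7  69.5] 496
top cover x= [ 0.122 91.557] x@86 102.1 x@228 119.4 zmax 248.0 3805
```

```bash
python3 -m crank '{"travel":[[0,0,-60],[0,0,-60],[0,0,0]],"angular":[[0,0,0],[0,0,0],[0,0,0]],"hand":[255,255,255]}' 60
```

```text
t: 0.48
eef_pos: [204.1, -567.2, 356.8]
ee_rot: [0.005, 0.985, 0.172, 0.0]
contact_force: [-0.1, -0.6, 1.0]
opening: 0.376
finger_force: 0.0
```

```bash
sed -i 's/C=np.array(\[485.,225.\])/C=np.array([487.5,225.5])/' h.py
cat > st.py <<'E'
from h import *
from scipy.spatial.transform import Rotation as R
s=ctrl.observe(); q=s['ee_rot']; r=R.from_quat(np.r_[q[1:],q[0]]).as_matrix()
t=toT(s['eef_pos'][None])[0]; M=np.eye(3); M[:2,:2]=fr(); A=M.T@r
F=M.T@s['contact_force']
print('t %.2f'%s['t'],'TCP_T',t.round(1),'toolx_T',A[:,0].round(3),'toolz_T',A[:,2].round(3),'F_T',F.round(1),'open %.2f'%s['opening'])
E
python3 -m crank '{"travel":[[0,0,0],[50,-38,0],[50,-38,0],[50,-38,0],[50,-38,0],[40,-45,0],[40,-45,0],[40,-45,0],[40,-45,0],[40,-45,0]],"angular":[[0,0,0.157],[0,0,0],[0,0,0],[0,0,0],[0,0,0],[0,0,0],[0,0,0],[0,0,0],[0,0,0],[0,0,0]],"hand":[255,255,255,255,255,255,255,255,255,255]}'; python3 st.py
```

```text
t: 1.72
eef_pos: [524.8, -118.0, 350.0]
ee_rot: [-0.0, 0.996, 0.094, -0.001]
contact_force: [1.3, -0.8, 0.5]
opening: -0.0
finger_force: 0.0
t 1.73 TCP_T [ -27.7 -344.4  350. ] toolx_T [ 1.     0.    -0.002] toolz_T [-0.002  0.001 -1.   ] F_T [ 1.1 -1.   0.5] open -0.00
```

```bash
python3 -m crank '{"travel":[[5,-56,0],[5,-56,0],[5,-56,0],[5,-56,0],[5,-56,0],[5,-56,0],[5,-56,0],[5,-56,0],[5,-56,0],[0,0,0]],"angular":[[0,0,0],[0,0,0],[0,0,0],[0,0,0],[0,0,0],[0,0,0],[0,0,0],[0,0,0],[0,0,0],[0,0,0]],"hand":[255,255,255,255,255,255,255,255,255,255]}'; python3 st.py
python3 -m crank '{"travel":[[0,0,40],[0,0,40],[0,0,40],[0,0,38],[0,0,0],[0,0,0]],"angular":[[0,0,0],[0,0,0],[0,0,0],[0,0,0],[0,0,0],[0,0,0]],"hand":[255,255,255,255,255,255]}'; python3 st.py
python3 - <<'E'
from h import *
p,d=grab('scene'); cv2.imwrite('pics/s1.png',cv2.resize(p[100:340,140:420,::-1],None,fx=2.5,fy=2.5))
E
```

```text
t: 2.98
eef_pos: [472.8, 386.7, 349.3]
ee_rot: [-0.0, 0.995, 0.097, -0.001]
contact_force: [-0.0, -0.7, -0.4]
opening: 0.0
finger_force: 0.0
t 2.98 TCP_T [ 15.8 161.1 349.3] toolx_T [ 1.     0.005 -0.003] toolz_T [-0.003  0.    -1.   ] F_T [-0.2 -0.7 -0.4] open 0.00
t: 3.72
eef_pos: [474.9, 383.2, 194.3]
ee_rot: [-0.0, 0.996, 0.094, 0.0]
contact_force: [0.7, 0.2, -0.9]
opening: -0.001
finger_force: 0.0
t 3.73 TCP_T [ 17.2 157.3 194.3] toolx_T [ 1.    -0.     0.001] toolz_T [ 0.001  0.    -1.   ] F_T [ 0.8  0.  -0.9] open -0.00
```

View pics/s1.png

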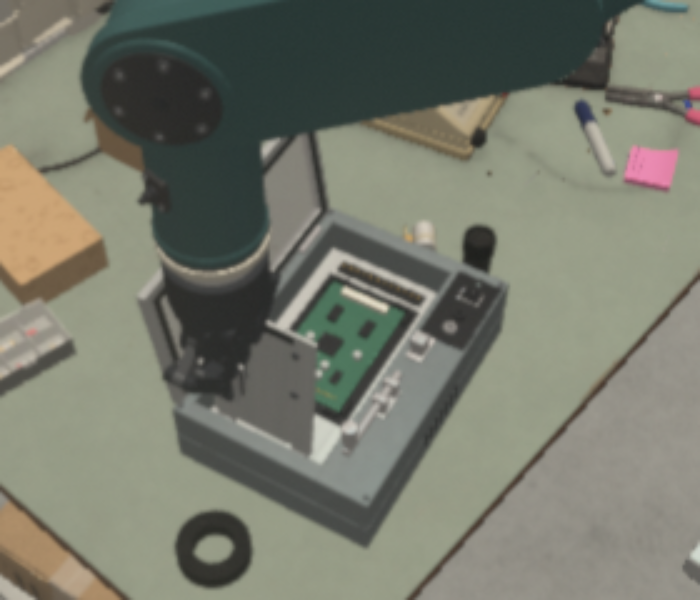

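The fingers are left of the gate and clear of the cover. I'll start folding.

```bash
python3 -m crank '{"travel":[[2,18,1],[0,18,1],[0,15,2],[0,16,4],[0,14,6],[0,14,8],[0,12,10],[0,12,11],[0,0,0]],"angular":[[0,0,0],[0,0,0],[0,0,0],[0,0,0],[0,0,0],[0,0,0],[0,0,0],[0,0,0],[0,0,0]],"hand":[255,255,255,255,255,255,255,255,255]}'; python3 st.py
python3 -m crank '{"travel":[[0,9,13],[0,9,13],[0,5,15],[0,5,15],[0,1,10],[0,0,0]],"angular":[[0,0,0],[0,0,0],[0,0,0],[0,0,0],[0,0,0],[0,0,0]],"hand":[255,255,255,255,255,255]}'; python3 st.py
```

```text
t: 4.9
eef_pos: [497.6, 265.7, 148.8]
ee_rot: [0.001, 0.996, 0.094, -0.002]
contact_force: [-0.8, 1.4, -0.2]
opening: -0.001
finger_force: 0.0
t 4.90 TCP_T [ 17.4  37.6 148.8] toolx_T [ 1.    -0.001 -0.003] toolz_T [-0.003 -0.001 -1.   ] F_T [-0.5  1.6 -0.2] open -0.00
t: 5.65
eef_pos: [503.1, 238.2, 83.1]
ee_rot: [0.0, 0.996, 0.094, -0.001]
contact_force: [0.5, 0.0, -0.5]
opening: 0.001
finger_force: 0.0
t 5.65 TCP_T [17.7  9.6 83.1] toolx_T [ 1.     0.    -0.003] toolz_T [-0.003 -0.    -1.   ] F_T [ 0.5 -0.1 -0.5] open 0.00
```

Now I'll press until force appears.

```bash
for i in 1; do python3 -m crank '{"travel":[[0,3,3],[0,3,3],[0,0,0]],"angular":[[0,0,0],[0,0,0],[0,0,0]],"hand":[255,255,255]}' >/dev/null; python3 st.py; python3 -m crank '{"travel":[[0,0,2],[0,0,0]],"angular":[[0,0,0],[0,0,0]],"hand":[255,255]}'>/dev/null; python3 st.py;  python3 -m crank '{"travel":[[0,0,2],[0,0,0]],"angular":[[0,0,0],[0,0,0]],"hand":[255,255]}' >/dev/null; python3 st.py; done
python3 - <<'E'
from h import *
p,d=grab('scene'); cv2.imwrite('pics/s2.png',cv2.resize(p[100:340,140:420,::-1],None,fx=2.5,fy=2.5))
E
```

```text
t 6.03 TCP_T [18.7  3.5 78.4] toolx_T [1. 0. 0.] toolz_T [ 0.  0. -1.] F_T [ 0.3 -0.1 -0.7] open -0.00
t 6.28 TCP_T [18.7  3.7 76.3] toolx_T [1. 0. 0.] toolz_T [ 0.  0. -1.] F_T [-0.  -0.4  0.2] open -0.00
t 6.53 TCP_T [18.8  3.7 74.9] toolx_T [1. 0. 0.] toolz_T [ 0.  0. -1.] F_T [-1.5  0.5  5.6] open -0.00
```

View pics/s2.png

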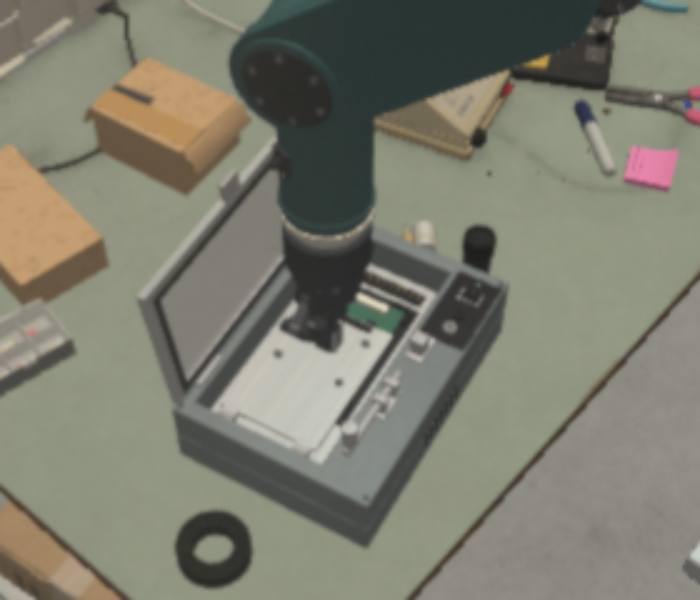

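The picture shows the gate lying flat in the well. Contact came at 74.9 mm, against 75 expected. I'll give it one firmer press to make sure it is home.

```bash
python3 -m crank '{"travel":[[0,0,2],[0,0,1.5],[0,0,0]],"angular":[[0,0,0],[0,0,0],[0,0,0]],"hand":[255,255,255]}' >/dev/null; python3 st.py; python3 -m crank '{"travel":[[0,0,-50],[0,0,-60],[0,0,-60],[0,0,-60],[0,0,-40],[0,0,0]],"angular":[[0,0,0],[0,0,0],[0,0,0],[0,0,0],[0,0,0],[0,0,0]],"hand":[255,255,255,255,255,255]}' >/dev/null; python3 st.py
```

```text
t 6.95 TCP_T [19.   3.8 74.3] toolx_T [1.    0.001 0.002] toolz_T [ 0.002  0.    -1.   ] F_T [-8.6 -1.8 34.7] open -0.00
t 7.70 TCP_T [ 20.7   4.  344.8] toolx_T [1.    0.    0.008] toolz_T [ 0.008  0.001 -1.   ] F_T [ 0.5  0.  -0.8] open -0.00
```

```bash
python3 -m crank '{"travel":[[50,0,0],[50,0,0],[40,0,0],[0,0,0],[0,0,0],[0,0,50],[0,0,50],[0,0,40],[0,0,0],[0,0,0]],"angular":[[0,0,0],[0,0,0],[0,0,0],[0,0,0],[0,0,0],[0,0,0],[0,0,0],[0,0,0],[0,0,0],[0,0,0]],"hand":[255,255,255,255,255,255,255,255,255,255]}' >/dev/null; python3 st.py
```

```text
t 8.95 TCP_T [159.    3.9 202.8] toolx_T [1.    0.    0.002] toolz_T [ 0.002  0.    -1.   ] F_T [0.5 1.1 0.9] open 0.00
```

```bash
python3 -m crank '{"travel":[[-15,0,-1],[-15,0,-1],[-13,0,-1],[-13,0,-1],[-15,0,1],[-15,0,3],[-15,0,5],[-14,0,7],[0,0,0]],"angular":[[0,0,0],[0,0,0],[0,0,0],[0,0,0],[0,0,0],[0,0,0],[0,0,0],[0,0,0],[0,0,0]],"hand":[255,255,255,255,255,255,255,255,255]}' >/dev/null; python3 st.py
python3 -m crank '{"travel":[[-13,0,9],[-12,0,10],[-10,0,12],[-9,0,13],[-6,0,14],[-6,0,14],[-3,0,6],[0,0,4],[0,0,0]],"angular":[[0,0,0],[0,0,0],[0,0,0],[0,0,0],[0,0,0],[0,0,0],[0,0,0],[0,0,0],[0,0,0]],"hand":[255,255,255,255,255,255,255,255,255]}'>/dev/null; python3 st.py
python3 - <<'E'
from h import *
p,d=grab('scene'); cv2.imwrite('pics/s3.png',cv2.resize(p[100:340,140:420,::-1],None,fx=2.5,fy=2.5))
E
```

```text
t 10.07 TCP_T [ 40.    3.6 187.2] toolx_T [ 1.     0.001 -0.006] toolz_T [-0.006 -0.    -1.   ] F_T [-0.7  0.5  0.2] open -0.00
t 11.20 TCP_T [-15.5   3.7 106.5] toolx_T [ 1.     0.    -0.001] toolz_T [-0.001  0.    -1.   ] F_T [-0.7  0.  -0.2] open 0.00
```

View pics/s3.png

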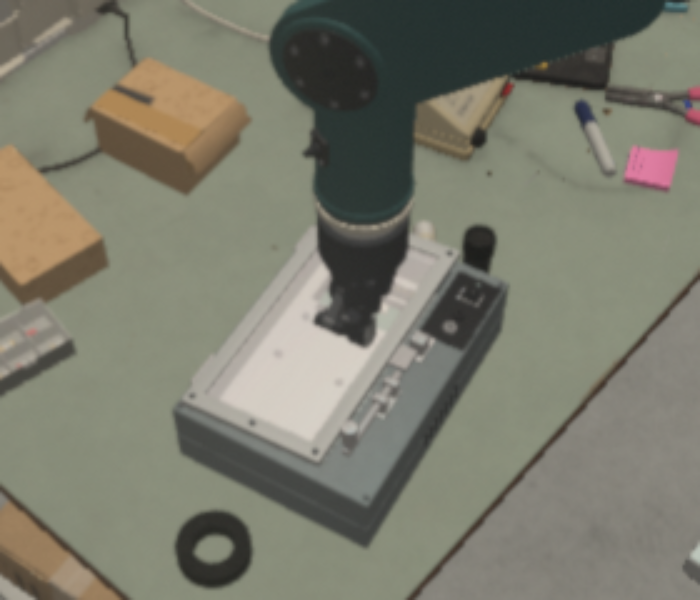

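The cover is nearly shut. I'll press it down on the frame near the free edge.

```bash
python3 -m crank '{"travel":[[-12,0,2],[-12,0,2],[0,0,2],[0,0,0]],"angular":[[0,0,0],[0,0,0],[0,0,0],[0,0,0]],"hand":[255,255,255,255]}' >/dev/null; python3 st.py; python3 -m crank '{"travel":[[0,0,2],[0,0,0]],"angular":[[0,0,0],[0,0,0]],"hand":[255,255]}'>/dev/null; python3 st.py;  python3 -m crank '{"travel":[[0,0,2],[0,0,0]],"angular":[[0,0,0],[0,0,0]],"hand":[255,255]}' >/dev/null; python3 st.py
```

```text
t 11.75 TCP_T [-39.6   3.7 100.8] toolx_T [ 1.  0. -0.] toolz_T [-0.  0. -1.] F_T [-0.8  0.7  0.2] open 0.00
t 12.00 TCP_T [-39.    3.7  98.7] toolx_T [1. 0. 0.] toolz_T [ 0.  0. -1.] F_T [0.8 0.5 0.2] open 0.00
t 12.25 TCP_T [-39.    3.7  97.5] toolx_T [1.    0.    0.001] toolz_T [ 0.001  0.    -1.   ] F_T [-2.7  0.4  7.5] open 0.00
```

```bash
python3 -m crank '{"travel":[[0,0,2],[0,0,1],[0,0,0]],"angular":[[0,0,0],[0,0,0],[0,0,0]],"hand":[255,255,255]}' >/dev/null; python3 st.py; python3 -m crank '{"travel":[[0,0,-50],[0,0,-50],[-11,-50,0],[-10,-50,0],[0,-50,0],[0,0,0],[0,0,0]],"angular":[[0,0,0],[0,0,0],[0,0,0],[0,0,0],[0,0,0],[0,0,0],[0,0,0]],"hand":[255,255,255,255,255,255,255]}' >/dev/null; python3 st.py
python3 - <<'E'
from h import *
p,d=grab('top'); cv2.imwrite('pics/t4.png',cv2.resize(p[140:305,165:375,::-1],None,fx=3.6,fy=3.6,interpolation=cv2.INTER_CUBIC))
np.savez('t4.npz',p=p,d=d)
E
```

```text
t 12.62 TCP_T [-38.9   3.7  97.1] toolx_T [1.    0.001 0.002] toolz_T [ 0.002  0.    -1.   ] F_T [-9.5 -1.1 38.7] open 0.00
t 13.50 TCP_T [-60.6 153.3 193.5] toolx_T [ 1.     0.001 -0.001] toolz_T [-0.001 -0.001 -1.   ] F_T [ 0.3 -0.6 -1.1] open -0.00
```

View pics/t4.png

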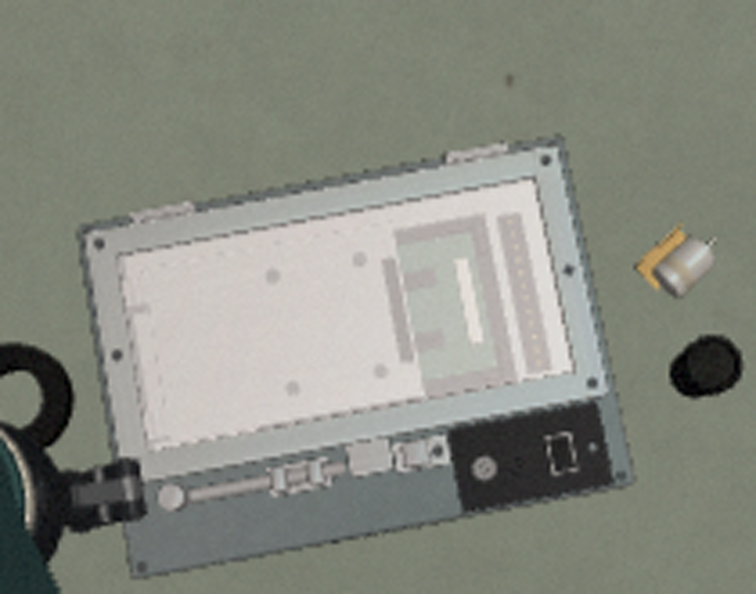

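The picture shows the cover shut and the tongue lying between the guides and the keeper, with the fingers to the left of the knob. Next I'll lower the tool and slide the bolt.

```bash
python3 -m crank '{"travel":[[0,0,40],[0,0,38],[0,0,0],[0,8,0],[0,8,0],[0,8,0],[0,8,0],[0,8,0],[0,0,0]],"angular":[[0,0,0],[0,0,0],[0,0,0],[0,0,0],[0,0,0],[0,0,0],[0,0,0],[0,0,0],[0,0,0]],"hand":[255,255,255,255,255,255,255,255,255]}' >/dev/null; python3 st.py
python3 -m crank '{"travel":[[0,6,0],[0,6,0],[0,6,0],[0,6,0],[0,0,0]],"angular":[[0,0,0],[0,0,0],[0,0,0],[0,0,0],[0,0,0]],"hand":[255,255,255,255,255]}' >/dev/null; python3 st.py
```

```text
t 14.68 TCP_T [-60.3 113.1 116. ] toolx_T [ 1. -0.  0.] toolz_T [ 0. -0. -1.] F_T [-0.3 -0.4 -0.4] open -0.00
t 15.30 TCP_T [-60.5  89.  115.8] toolx_T [ 1. -0. -0.] toolz_T [-0. -0. -1.] F_T [0.6 0.9 0. ] open 0.00
```

```bash
python3 -m crank '{"travel":[[0,4,0],[0,3,0],[0,0,0]],"angular":[[0,0,0],[0,0,0],[0,0,0]],"hand":[255,255,255]}' >/dev/null; python3 st.py
python3 -m crank '{"travel":[[0,2,0],[0,0,0]],"angular":[[0,0,0],[0,0,0]],"hand":[255,255]}' >/dev/null; python3 st.py
python3 - <<'E'
from h import *
p,d=grab('top'); cv2.imwrite('pics/t5.png',cv2.resize(p[140:305,165:375,::-1],None,fx=3.6,fy=3.6,interpolation=cv2.INTER_CUBIC))
E
```

```text
t 15.68 TCP_T [-60.4  83.7 115.9] toolx_T [ 1.    -0.001  0.   ] toolz_T [ 0.     0.002 -1.   ] F_T [-0.6  6.4 -0.2] open 0.01
t 15.93 TCP_T [-60.3  83.3 116.1] toolx_T [ 1.    -0.001  0.   ] toolz_T [ 0.     0.005 -1.   ] F_T [-1.2 13.6 -1.1] open 0.00
```

View pics/t5.png

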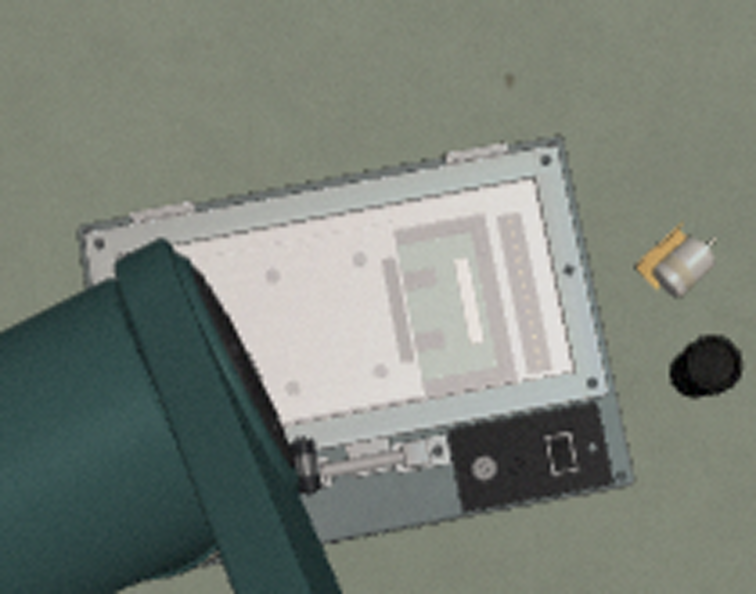

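The bolt reached a stiff stop (13.6 N), and its rod end is in the keeper at (410,455). I'll back off left and up, then check.

```bash
python3 -m crank '{"travel":[[0,-20,0],[0,-30,0],[0,-20,-20],[0,0,-60],[0,0,-60],[0,-40,-30],[-30,-40,0],[-30,-40,0],[0,0,0]],"angular":[[0,0,0],[0,0,0],[0,0,0],[0,0,0],[0,0,0],[0,0,0],[0,0,0],[0,0,0],[0,0,0]],"hand":[255,255,255,255,255,255,255,255,255]}' >/dev/null; python3 st.py
python3 - <<'E'
from h import *
p,d=grab('top'); cv2.imwrite('pics/t6.png',cv2.resize(p[140:305,165:375,::-1],None,fx=3.6,fy=3.6,interpolation=cv2.INTER_CUBIC))
E
```

```text
t 17.10 TCP_T [-122.7  272.4  285.7] toolx_T [ 1.     0.004 -0.001] toolz_T [-0.001  0.    -1.   ] F_T [0.7 0.6 0.1] open -0.00
```

View pics/t6.png

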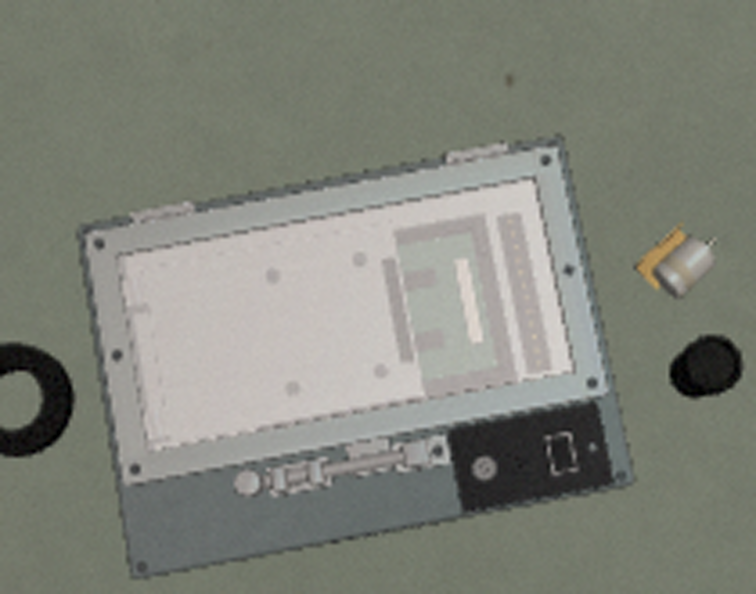

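The picture shows the cover shut and the bolt across the tongue in the keeper. The knob moved from (171,495) to (249,483), about 42 mm plus its starting offset. The tape, motor and torch have not moved.

```bash
python3 -c "
from plant import ctrl
print(ctrl.close_job())"
```

```text
the job is handed in; nothing more can be done
None
```

The gate is folded fully home, the cover is shut over it and the bolt is across the tongue against its stop in the keeper; I handed the job in at about 17 s, with the loose items beside the tester unmoved.

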